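Test the stop, then hold a casting flask down in the sprung cradle

ROBOT

A 6-joint arm with a two-finger parallel gripper is mounted at the origin on the work surface. World frame = base frame: x ahead of the robot, y to its left, z up, the work surface at z = 0. Lengths are in m, angles in degrees, forces in N, time in s.
With the tool pointing down it reaches from about 0.25 to 0.8 m from the base axis. Payload 3.9 kg.
Tool frame: the origin (TCP) lies at the very end of the fingers, on their centre line; the grasp point (between the pads) lies 19 mm behind it; y points along the fingers, x is the direction in which the jaws open and shut, and the axes are right-handed (so a half turn about y gives the same grasp; the last joint's range is limited). The gripper opens to 85 mm and grips with 20 to 120 N. Pads are 22 mm wide; open, the fingers measure 114 mm over their backs; the gripper's body (76 mm by 85 mm) begins 54 mm behind the grasp point. The pads swing forward as they close: fully open they stand 13 mm farther back than shut.
Start: joints at [-67.953, 14.897, -7.913, 67.191, 0, 90], TCP at [0.197, -0.487, 0.2] pointing down, gripper open.
Joint ranges: [-159.42, 159.42], [-47.68, 98.78], [-73.54, 78.23], [-108.79, 121.32], [-90, 84.71], [-180, 180]. Speed limits (degrees/s): [147.25, 147.25, 180, 180, 180, 180].

INTERFACE

Orientations are given as [roll, pitch, yaw] about the fixed x, y, z axes, in that order (R = Rz(yaw) Ry(pitch) Rx(roll)).
In Python, from rig import ctrl gives the robot as it stands.
- The arm moves only by the shell command python3 -m jog 'ROWS' [FORCE]. ROWS is JSON, a list of rows, each an object of numbers: "tx", "ty", "tz": the shift along the tool's x, y, z in mm; "ax", "ay", "az": the turn, a rotation vector about the tool's x, y, z in rad; "hand": the closure in counts, from 0 (fully open) to 255 (shut). A call has 1 to 8 rows; each row is the pose to reach, as a shift and turn from the pose commanded when the call began, along the tool's axes at that moment; what a row does not reach only later rows make up. A row lasts 1/10 s, in which the tool goes at most 50 mm and 8.59 degrees, less where a joint would pass 70% of its speed; a pose out of reach is approached as far as the arm can. A call with a gripper value outside its range is refused whole. The fingers move at their own pace and stop on an object; FORCE is the grip in N (left out, the last holds). Time passes only in rows, so rows that repeat a pose let the fingers close. It gives the time, the measured TCP pose, the force and the opening at its end, in the units of the state.
- ctrl.get_state(): the state, without advancing time (a new reading comes with each control period).
- ctrl.get_image(name): name is "side" or "top" or "wrist"; returns a dict with "img" (400x640x3 uint8, red, green, blue), "fx", "fy", "cx", "cy" (pixels), "dist" ([k1, k2, p1, p2, k3] as OpenCV has them; the pictures are not rectified), "R" (3x3) and "t" (3): a world point X has camera coordinates R X + t; the wrist camera has in their place "mount" (4x4, takes a point from camera to tool coordinates, whose origin is the TCP and whose axes are the tool frame's). Camera axes: x right, y down, z forward; pixel columns grow to the right and rows downward; lengths in m; the calibration is good to about 2 mm. A picture is of the moment at which its call begins: read the wrist's pose just before it. There is no depth.
- ctrl.close_job(): hands the job in, once; it reports no verdict.
The state is a dict: "clock": time; "joint_pos": joint angles; "dq": joint speeds; "joint_efforts": joint torques, N m; "ee_pos": TCP position; "tool_rot": TCP orientation; "force": force on the tool from outside, world axes, zero at the start; "wrist_torque": the same for the moment, N m; "grip_width": opening from 0.0 (shut) to 1.0 (fully open).
Only numpy, scipy, OpenCV 4.12 (cv2) and the standard library are available. Lean on these libraries where they do the work, as an engineer would, in place of code of your own. Each camera call takes 0.05 s, during which the arm holds its last target.

TASK

Get the small vacuum casting machine ready to pour: first test its red mushroom stop by pushing it fully down, then twist it clockwise as far as it goes so that it comes back up. Then stand the steel casting flask, mouth up, in the machine's sprung brass ring cradle, press it down as far as the springs let it go, and finish while still holding it pressed down there with the gripper on it. Keep the flask upright throughout and leave the crucible, jar and pliers where they are.

Things in the scene. Friction and masses are not known exactly. Their poses are not given: they have to be found in the camera images.
- machine: Vacuum casting machine, a green box 200 (x) by 300 (y) by 70 mm high with an aluminium deck, fixed to the bench. Origin at the centre of its underside; z up. Its deck is at z = 70 mm. On the deck, in its own frame: the cradle's axis at x 0, y +70 mm; the mushroom stop's axis at x -20, y -90 mm. It stands on either side of the robot's middle line, turned up to 0.35 rad.
- cradle_seat (a point): Centre of the cradle's inner floor, on its axis, 95 mm above the bench when the springs are out; it goes down with the cradle. The cradle is a brass ring (bore 56 mm, flaring to 68 mm at the mouth, mouth 21 mm above this floor, 80 mm across outside at the mouth) on three coil springs whose lugs and guide posts lie 50 mm from the axis (post tops 36 mm above the deck).
- cradle (a joint): How far the cradle is pressed down, m: 0 with the springs out, 0.015 at the hard stop. The springs are preloaded with 8.5 N, more than the flask's and the ring's weight, so the flask alone does not move it; they push up with 18 N at 0.015, where the hand must add about 12 N.
- stop_top (a point): Centre of the top of the red mushroom head, 127 mm above the bench when out (121 mm when pushed in). The head is a disc of 40 mm diameter and 21 mm height (this point down to its underside) with a white bar on top, on a yellow collar of 33 mm diameter and 28 mm height on the deck. Nothing stands beside the head, so it can be pinched on its rim from above. The frame turns with the head.
- stop_push (a joint): How far the mushroom head is pushed down, m: 0 out, 0.006 fully in. It takes about 3 N to push and stays where it is left; there is a hard stop at 0.006.
- stop_turn (a joint): How far the mushroom head is turned clockwise as seen from above, rad: 0 at rest, hard stop at 0.8. A weak spring turns it back to 0 when let go. If it is pushed in, turning it lifts it by 7.5 mm per rad, so that at 0.8 it is fully out again; when it is let go it stays out.
- flask: Steel casting flask: plain upright cylinder, 52 mm diameter, 85 mm high, 0.36 to 0.56 kg, closed flat bottom, white plaster with a dark pouring hole in its top. Origin at the centre of its underside, z up through the mouth. It starts standing on the brick.
- brick: White soldering brick, 120 (x) by 210 (y) by 25 mm high, fixed to the bench; origin at the centre of its underside. The flask stands near y +55 mm and the crucible near y -70 mm in its frame.
- crucible: Small round terracotta-coloured crucible (bystander), 44 mm across, 35 mm high, standing on the brick; origin at the centre of its underside.
- jar: Amber jar (bystander), 44 mm diameter, 60 mm high, on the bench just beyond the brick; origin at the centre of its underside.
- pliers: Red-handled pliers (bystander) lying flat, 150 mm long, 12 mm high, on the bench, on the robot side of the brick; origin at the pivot's underside, x towards the jaws.

How it is judged (in metres and radians):
On the way, in this order (a step that is already met when the one before it is completed fails the run):
1. the mushroom stop is pushed fully down (5 of 6 mm or more) (value of joint stop_push above 0.005 m), for 0.1 s.
2. the stop is twisted clockwise (0.65 of 0.8 rad or more) and has come back up (within 2 mm) (value of joint stop_turn above 0.65 rad and value of joint stop_push below 0.002 m), for 0.05 s.
3. the flask stands seated in the cradle (horizontal distance between flask and cradle_seat below 0.005 m and z of flask in the frame of cradle_seat between -0.004 and 0.004 m and angle between flask's own z axis and vertical below 0.09 rad), for 0.1 s.
At the end, for the whole second after the job is handed in: The flask is seated in the cradle (underside within 4 mm of its floor, within 5 mm of its axis, upright within 0.09 rad), the robot is on the flask with more than 3 N and keeps the cradle pressed down at least 11.5 of its 15 mm, and the mushroom stop is up (within 2 mm) (all of step 3 and value of joint cradle above 0.0115 m and value of joint stop_push below 0.002 m and contact force between any of the fingers, the arm and flask above 3 N); the arm keeps its last pose, push and grip.
It fails at once if the flask is tipped over (more than 0.5 rad) (angle between flask's own z axis and vertical above 0.5 rad).
It fails at once if the crucible is moved more than 30 mm (distance of crucible from where it was at the start of the episode above 0.03 m).
It fails at once if the jar is moved more than 30 mm (distance of jar from where it was at the start of the episode above 0.03 m).
It fails at once if the pliers is moved more than 30 mm (distance of pliers from where it was at the start of the episode above 0.03 m).
It also fails if it takes over 67 s, if anything falls off the work surface, if the arm or the gripper's body presses on something with over 40 N, if the wrist force passes 120 N, or if a joint passes its speed limit or range.

## Working session

There is one attempt and no reset: what is moved stays moved. The work goes in short steps, Python scripts to look and compute and a shell command to move; the robot and the scene stay as the last step left them, time stands still between calls to the robot, and variables do not carry over. Pictures are saved under pics/ and viewed, and the job is handed in when it is done.

```bash
ls; mkdir -p pics; python3 - <<'E'
from rig import ctrl
import cv2,json
print(ctrl.get_state())
for n in("top","side"):
    d=ctrl.get_image(n); cv2.imwrite(f"pics/{n}0.png",d["img"][:,:,::-1]); print({k:v for k,v in d.items() if k!="img"})
d=ctrl.get_image("wrist");print({k:v for k,v in d.items() if k!="img"})
E
```

```text
pics
{'clock': 0.0, 'joint_pos': array([-6.79519945e+01,  1.49351426e+01, -7.98521114e+00,  6.71892347e+01,
        5.92138191e-04,  9.00010452e+01]), 'dq': array([ 0.09095246,  0.13343466, -0.04359694,  0.16180367, -0.05506125,
       -0.03426216]), 'joint_efforts': array([ 4.11643603e-03, -4.05675066e+01,  2.53923512e+01,  1.86714838e-02,
        1.72052205e-04, -1.22403182e-05]), 'ee_pos': array([ 0.19680634, -0.48593047,  0.19927396]), 'tool_rot': array([-89.99940986,   0.10958848, -67.95303969]), 'force': array([-0.07274693, -0.45724382,  0.53171954]), 'wrist_torque': array([-0.00268478, -0.02357047, -0.00825283]), 'grip_width': 1.0008604878956158}
{'fx': 423.86433908282316, 'fy': 423.86433908282316, 'cx': 315.2527293618923, 'cy': 200.68785673031135, 'dist': array([0.0161223, 0.       , 0.       , 0.       , 0.       ]), 'R': array([[-0.02658022, -0.99944229,  0.02021411],
       [-0.99430593,  0.02434533, -0.10374495],
       [ 0.10319497, -0.02285657, -0.9943985 ]]), 't': array([-0.00900931,  0.54859752,  1.01873972])}
{'fx': 361.1199685696108, 'fy': 361.1199685696108, 'cx': 3
[... 155 characters left out ...]
505,  0.02246788],
       [-0.16435902, -0.50871336, -0.84510167],
       [ 0.29957984,  0.79054004, -0.53413329]]), 't': array([-0.52634913,  0.17713772,  0.63569805])}
{'fx': 319.2263451262449, 'fy': 319.2263451262449, 'cx': 316.09739643648095, 'cy': 197.97704125523106, 'dist': array([0.01422375, 0.        , 0.        , 0.        , 0.        ]), 'mount': array([[ 9.99999936e-01, -6.89997720e-05, -3.50709689e-04,
        -1.08000191e-04],
       [ 3.09710259e-04, -3.22544556e-01,  9.46554232e-01,
        -1.74514065e-01],
       [-1.78431527e-04, -9.46554280e-01, -3.22544514e-01,
         8.32564725e-02],
       [ 0.00000000e+00,  0.00000000e+00,  0.00000000e+00,
         1.00000000e+00]])}
```

View pics/top0.png

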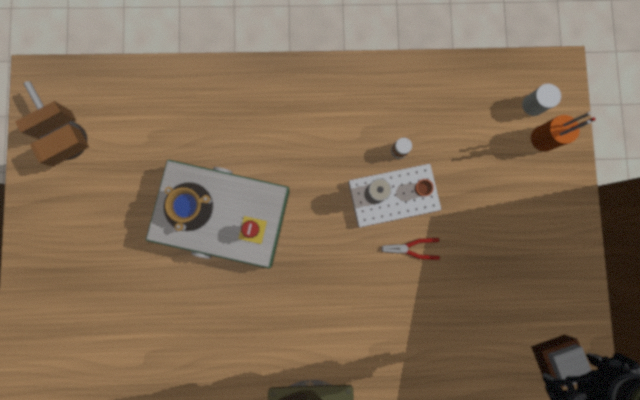

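View pics/side0.png

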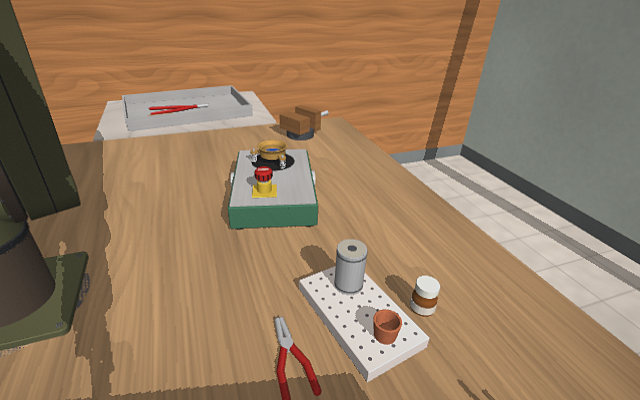

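The top view shows the machine on the left with the stop at about (250,229), the cradle at (183,205) and the flask's mouth at (378,189). Next I'll enlarge these areas.

```bash
python3 - <<'E'
import cv2
a=cv2.imread("pics/top0.png");b=cv2.imread("pics/side0.png")
cv2.imwrite("pics/c1.png",cv2.resize(a[150:280,140:300],None,fx=5,fy=5 if 0 else 4.6,interpolation=cv2.INTER_CUBIC))
cv2.imwrite("pics/c2.png",cv2.resize(a[130:270,340:450],None,fx=4,fy=4,interpolation=cv2.INTER_CUBIC))
cv2.imwrite("pics/c3.png",cv2.resize(b[130:230,220:330],None,fx=5,fy=5,interpolation=cv2.INTER_CUBIC))
cv2.imwrite("pics/c4.png",cv2.resize(b[230:390,260:440],None,fx=3.5,fy=3.5,interpolation=cv2.INTER_CUBIC))
E
```

```text
(no output)
```

View pics/c1.png

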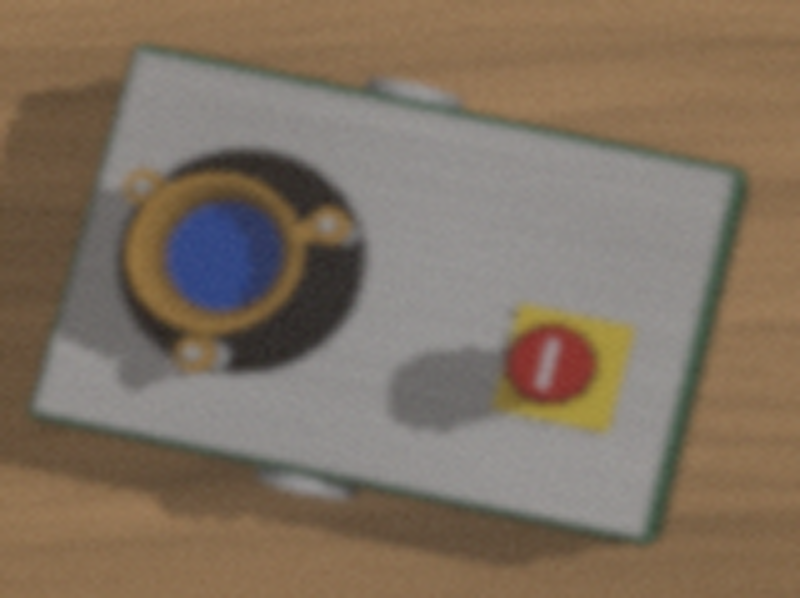

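View pics/c2.png

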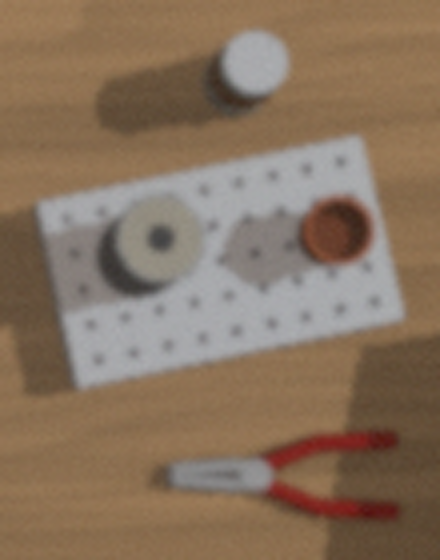

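View pics/c3.png

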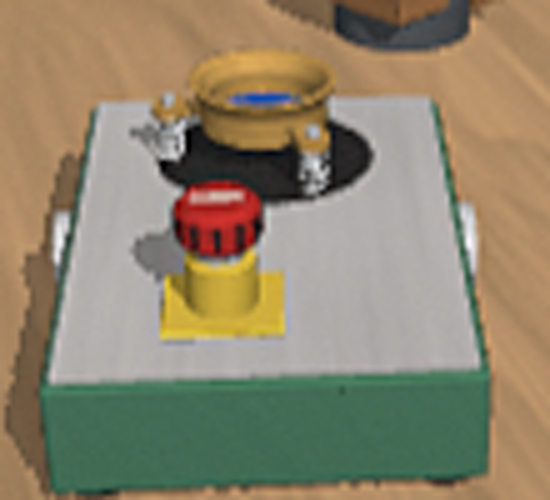

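View pics/c4.png

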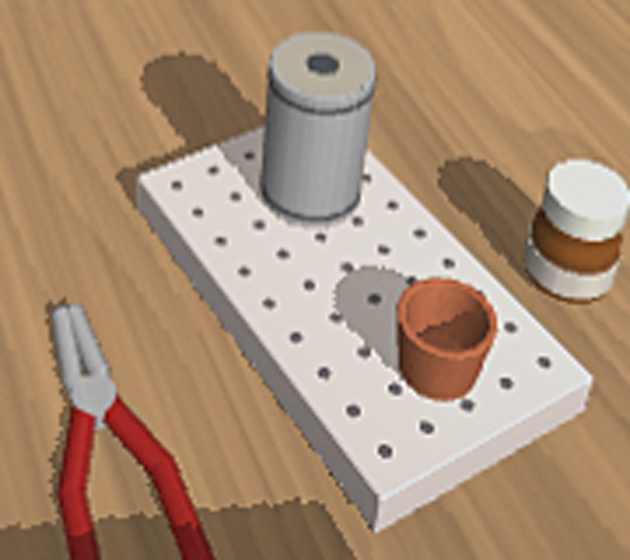

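The crops give the deck corners, the stop head at (551,364) in c1, the cradle ring's centre at (214,252) in c1, and the flask mouth at (159,239) in c2 and (323,66) in c4.

```bash
cat > h.py <<'E'
import numpy as np,cv2
from rig import ctrl
from scipy.spatial.transform import Rotation as Ro
def cam(d,st=None):
    if "mount" in d:
        T=np.eye(4);T[:3,:3]=Ro.from_euler('xyz',st["tool_rot"],degrees=True).as_matrix();T[:3,3]=st["ee_pos"]
        M=T@d["mount"];return M[:3,:3].T,-M[:3,:3].T@M[:3,3]
    return d["R"],d["t"]
def K(d):return np.array([[d["fx"],0,d["cx"]],[0,d["fy"],d["cy"]],[0,0,1]])
def proj(d,X,st=None):
    R,t=cam(d,st);return cv2.projectPoints(np.array(X,float).reshape(-1,3),cv2.Rodrigues(R)[0],t,K(d),d["dist"])[0][:,0]
def ray(d,uv,z,st=None):
    R,t=cam(d,st);p=cv2.undistortPoints(np.array(uv,float).reshape(-1,1,2),K(d),d["dist"])[:,0]
    c=-R.T@t;v=np.c_[p,np.ones(len(p))]@R
    return c+v*((z-c[2])/v[:,2])[:,None]
E
python3 - <<'E'
from h import *
t=ctrl.get_image("top");s=ctrl.get_image("side")
np.set_printoptions(precision=4,suppress=True)
dk=ray(t,[(168,160.4),(288.4,187.4),(271,267.4),(147,239.8)],.07)
print(dk,dk.mean(0))
e=dk[0]-dk[1];e2=dk[3]-dk[2]
print([np.degrees(np.arctan2(-v[0],v[1])) for v in(e,e2)])
for v in (dk[0]-dk[3],dk[1]-dk[2]): print(np.degrees(np.arctan2(v[1],v[0])),np.linalg.norm(v))
print("stop",ray(t,[(250.2,229.1)],.127),ray(s,[(263.4,169.2)],.127))
print("cradle",ray(t,[(182.8,204.8)],.116))
print("flask",ray(t,[(379.7,189.8)],.110),ray(s,[(352.3,249)],.110))
c=dk.mean(0)[:2]
for a in (12,13,14,15):
    r=np.radians(a);R=np.array([[np.cos(r),-np.sin(r)],[np.sin(r),np.cos(r)]])
    print(a,"cradle",c+R@[0,.07],"stop",c+R@[-.02,-.09])
E
```

```text
[[0.6486 0.325  0.07  ]
 [0.5772 0.0409 0.07  ]
 [0.3903 0.0851 0.07  ]
 [0.4621 0.3716 0.07  ]] [0.5195 0.2057 0.07  ]
[np.float64(-14.10811304245528), np.float64(-14.061451303247706)]
-14.018865169938342 0.19228088243343558
-13.301774184534095 0.19205914449125386
stop [[0.4783 0.125  0.127 ]] [[0.4811 0.1271 0.127 ]]
cradle [[0.5371 0.2764 0.116 ]]
flask [[ 0.5612 -0.1694  0.11  ]] [[ 0.5631 -0.1721  0.11  ]]
12 cradle [0.505  0.2741] stop [0.5187 0.1135]
13 cradle [0.5038 0.2739] stop [0.5203 0.1135]
14 cradle [0.5026 0.2736] stop [0.5219 0.1135]
15 cradle [0.5014 0.2733] stop [0.5235 0.1136]
```

Estimated positions: machine yaw is about -14°, the stop is at (0.479, 0.125), the cradle at (0.537, 0.275) and the flask at (0.562, -0.170). I'll move over to the stop in two calls.

```bash
python3 -m jog '[{"tx":-29,"tz":31,"ay":-0.085,"hand":0},{"tx":-58,"tz":62,"ay":-0.17,"hand":0},{"tx":-87,"tz":93,"ay":-0.255,"hand":0},{"tx":-116,"tz":123,"ay":-0.34,"hand":0},{"tx":-145,"tz":154,"ay":-0.425,"hand":0},{"tx":-174,"tz":185,"ay":-0.51,"hand":0},{"tx":-203,"tz":215,"ay":-0.595,"hand":0},{"tx":-231,"tz":246,"ay":-0.68,"hand":0}]' 40; python3 -c "
from rig import ctrl;print(ctrl.get_state()['joint_pos'])"
```

```text
[-6.79521050e+01  1.49166655e+01 -7.94887093e+00  6.71904717e+01
  1.33996117e-04  9.00004971e+01]$[0]: bad value
```

```bash
python3 -m jog '[{"tx":-29,"ty":0,"tz":31,"ax":0,"ay":-0.085,"az":0,"hand":0},{"tx":-58,"ty":0,"tz":62,"ax":0,"ay":-0.17,"az":0,"hand":0},{"tx":-87,"ty":0,"tz":93,"ax":0,"ay":-0.255,"az":0,"hand":0},{"tx":-116,"ty":0,"tz":123,"ax":0,"ay":-0.34,"az":0,"hand":0},{"tx":-145,"ty":0,"tz":154,"ax":0,"ay":-0.425,"az":0,"hand":0},{"tx":-174,"ty":0,"tz":185,"ax":0,"ay":-0.51,"az":0,"hand":0},{"tx":-203,"ty":0,"tz":215,"ax":0,"ay":-0.595,"az":0,"hand":0},{"tx":-231,"ty":0,"tz":246,"ax":0,"ay":-0.68,"az":0,"hand":0}]' 40; python3 -c "
from rig import ctrl;print(ctrl.get_state()['joint_pos'])"
```

```text
clock: 1.05
ee_pos: [0.3386, -0.1785, 0.2002]
tool_rot: [-90.0, -0.0, -28.8]
force: [1.1, -0.2, -0.2]
grip_width: 0.999
[-2.78029181e+01  8.66958172e-01 -2.48162852e+01  6.42928169e+01
  4.85180818e-04  9.10078402e+01]
```

```bash
python3 -m jog '[{"tx":-3,"ty":0,"tz":42,"ax":0,"ay":-0.085,"az":0,"hand":0},{"tx":-6,"ty":0,"tz":84,"ax":0,"ay":-0.17,"az":0,"hand":0},{"tx":-9,"ty":0,"tz":126,"ax":0,"ay":-0.255,"az":0,"hand":0},{"tx":-12,"ty":0,"tz":168,"ax":0,"ay":-0.34,"az":0,"hand":0},{"tx":-15,"ty":0,"tz":210,"ax":0,"ay":-0.425,"az":0,"hand":0},{"tx":-19,"ty":0,"tz":252,"ax":0,"ay":-0.51,"az":0,"hand":0},{"tx":-22,"ty":0,"tz":294,"ax":0,"ay":-0.595,"az":0,"hand":0},{"tx":-25,"ty":0,"tz":335,"ax":0,"ay":-0.68,"az":0,"hand":0}]'
python3 -m jog '[{"tx":0,"ty":0,"tz":0,"ax":0,"ay":0,"az":0,"hand":0},{"tx":0,"ty":0,"tz":0,"ax":0,"ay":0,"az":0,"hand":0}]'
python3 - <<'E'
from h import *
st=ctrl.get_state();d=ctrl.get_image("wrist")
im=d["img"][:,:,::-1].copy();cv2.imwrite("pics/w1.png",im)
print(st["ee_pos"],st["tool_rot"],proj(d,[[.479,.125,.127],[.537,.275,.116]],st))
E
```

```text
clock: 1.85
ee_pos: [0.4793, 0.1268, 0.2001]
tool_rot: [-90.0, -0.0, 10.2]
force: [1.5, -1.1, -0.1]
grip_width: 1.002
clock: 2.05
ee_pos: [0.4786, 0.1255, 0.1997]
tool_rot: [-90.0, 0.1, 10.1]
force: [0.6, -0.8, -0.1]
grip_width: 1.001
[0.47864514 0.12554868 0.19965028] [-9.00287164e+01  6.94341313e-02  1.00502961e+01] [[316.43962639 197.59301691]
 [434.42683907   8.10159666]]
```

View pics/w1.png

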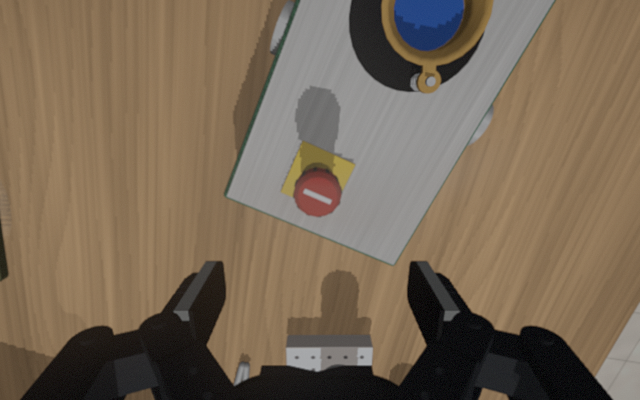

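The wrist view puts the head's centre at about (317,197), and my estimate predicts (316,198). That's a good match, so I'll descend and pinch.

```bash
python3 -m jog '[{"tx":0,"ty":25,"tz":0,"ax":0,"ay":0,"az":0,"hand":0},{"tx":0,"ty":50,"tz":0,"ax":0,"ay":0,"az":0,"hand":0},{"tx":0,"ty":75,"tz":0,"ax":0,"ay":0,"az":0,"hand":0},{"tx":0,"ty":95,"tz":0,"ax":0,"ay":0,"az":0,"hand":0},{"tx":0,"ty":104,"tz":0,"ax":0,"ay":0,"az":0,"hand":0},{"tx":0,"ty":104,"tz":0,"ax":0,"ay":0,"az":0,"hand":60},{"tx":0,"ty":104,"tz":0,"ax":0,"ay":0,"az":0,"hand":90}]' 30
python3 - <<'E'
from h import *
st=ctrl.get_state()
cv2.imwrite("pics/w2.png",ctrl.get_image("wrist")["img"][:,:,::-1]);s=ctrl.get_image("side")["img"][:,:,::-1]
cv2.imwrite("pics/s2.png",cv2.resize(s[60:240,180:360],None,fx=3,fy=3,interpolation=cv2.INTER_CUBIC))
E
```

```text
clock: 2.8
ee_pos: [0.4793, 0.1245, 0.0969]
tool_rot: [-90.0, -0.1, 9.9]
force: [-0.4, 0.2, -0.5]
grip_width: 0.688
```

View pics/w2.png

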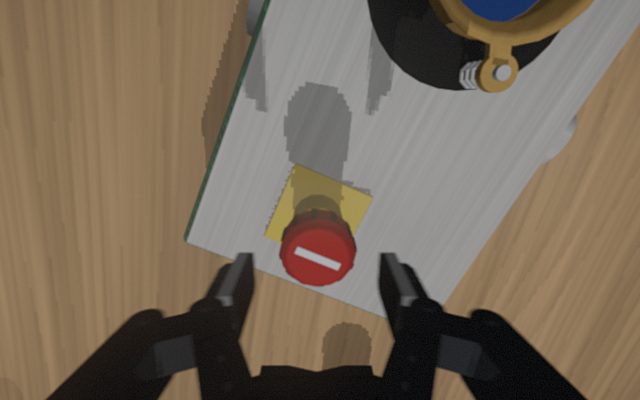

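View pics/s2.png

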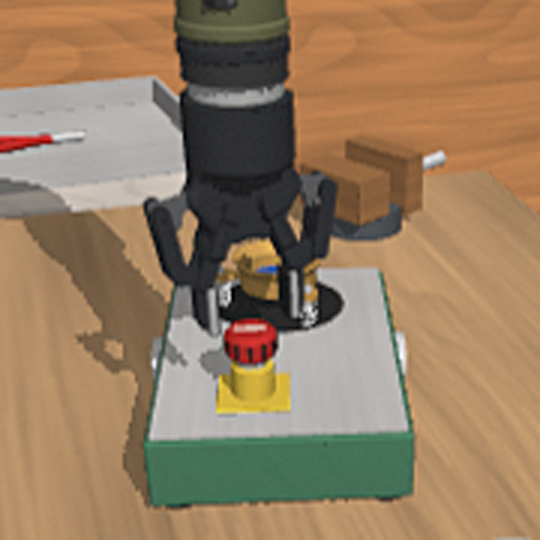

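The head shows at (318,248) in the wrist image. The fingers look offset from it in the side crop, so I'll check by projecting the TCP.

```bash
python3 - <<'E'
from h import *
st=ctrl.get_state();d=ctrl.get_image("wrist");s=ctrl.get_image("side");t=ctrl.get_image("top")
p=st["ee_pos"];print(p)
for z in (0,.019,.03): print(z,proj(d,[p+[0,0,z]],st),(proj(s,[p+[0,0,z]])-[180,60])*3)
print(proj(d,[[.479,.125,.127]],st),(proj(s,[[.479,.125,.127]])-[180,60])*3)
print(ray(d,[(318,247)],.127,st))
a=t["img"][150:280,140:300,::-1]
cv2.imwrite("pics/t2.png",cv2.resize(a,None,fx=4,fy=4,interpolation=cv2.INTER_CUBIC))
x=Ro.from_euler('xyz',st["tool_rot"],degrees=True).as_matrix()
for sx in(-1,1): print(proj(d,[p+x@[sx*.0295,-.008,0]],st), (proj(s,[p+x@[sx*.0295,-.008,0]])-[180,60])*3)
E
```

```text
[0.47990033 0.12498026 0.09735675]
0 [[316.11129488 235.57206998]] [[251.3222528  363.80579003]]
0.019 [[316.22925785 250.71289057]] [[249.99518835 341.70534637]]
0.03 [[316.30942841 261.00427141]] [[249.21089166 328.65602551]]
[[314.58632047 260.35214684]] [[248.04684199 329.23591745]]
[[0.47939586 0.13282135 0.127     ]]
[[265.05998651 241.63594451]] [[214.08780729 363.38392331]]
[[367.17690002 241.57318722]] [[286.27633554 346.03061678]]
```

View pics/t2.png

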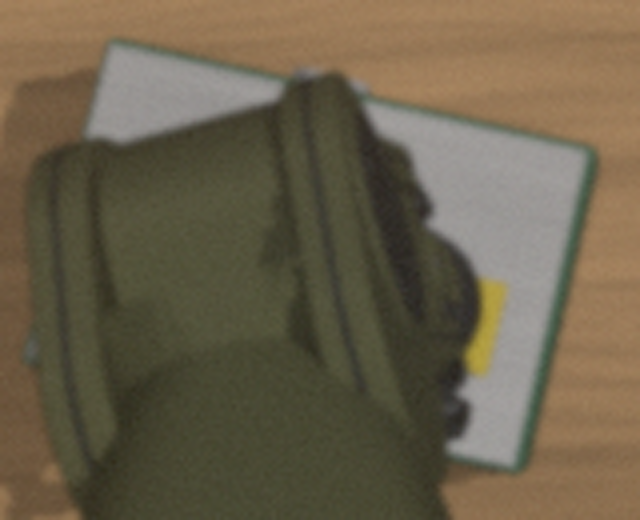

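```bash
python3 - <<'E'
from h import *
st=ctrl.get_state();d=ctrl.get_image("wrist");s=ctrl.get_image("side")
x=Ro.from_euler('xyz',st["tool_rot"],degrees=True).as_matrix();p=st["ee_pos"]
for b in(0,10,20,30,40):
  for zz in(-11,11):
    q=[p+x@[sx*.0295,-b/1e3,zz/1e3] for sx in(-1,1)]
    print(b,zz,proj(d,q,st).round().tolist(),((proj(s,q)-[180,60])*3).round().tolist())
im=cv2.imread("pics/w2.png")
cv2.imwrite("pics/w2c.png",cv2.resize(im[200:340,190:440],None,fx=3.2,fy=3.2,interpolation=cv2.INTER_CUBIC))
E
```

```text
0 -11 [[268.0, 252.0], [364.0, 252.0]] [[220.0, 380.0], [292.0, 362.0]]
0 11 [[266.0, 219.0], [366.0, 219.0]] [[209.0, 367.0], [280.0, 350.0]]
10 -11 [[266.0, 260.0], [367.0, 260.0]] [[219.0, 368.0], [292.0, 350.0]]
10 11 [[264.0, 226.0], [369.0, 225.0]] [[208.0, 355.0], [280.0, 338.0]]
20 -11 [[263.0, 269.0], [369.0, 269.0]] [[218.0, 356.0], [291.0, 338.0]]
20 11 [[261.0, 233.0], [372.0, 233.0]] [[207.0, 343.0], [279.0, 327.0]]
30 -11 [[260.0, 280.0], [373.0, 280.0]] [[217.0, 344.0], [291.0, 327.0]]
30 11 [[257.0, 242.0], [375.0, 242.0]] [[206.0, 331.0], [279.0, 315.0]]
40 -11 [[256.0, 291.0], [376.0, 291.0]] [[216.0, 332.0], [290.0, 315.0]]
40 11 [[254.0, 251.0], [379.0, 251.0]] [[205.0, 319.0], [278.0, 303.0]]
```

View pics/w2c.png

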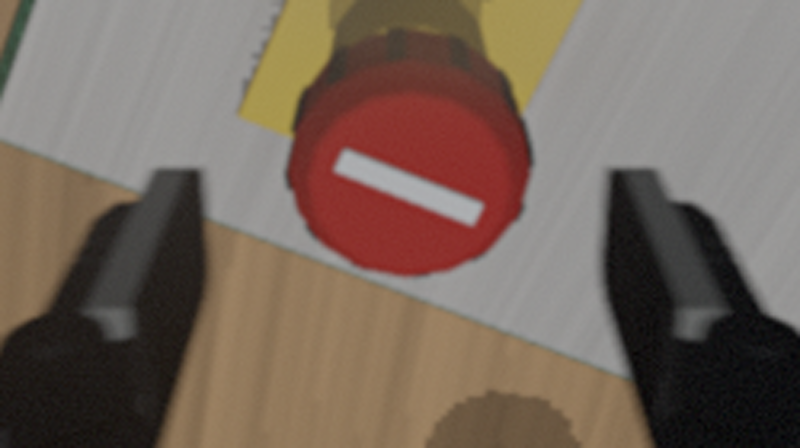

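The head's bar at (318,258) agrees with the prediction, but the fingertips look 30 to 40 mm higher than the TCP. I'll close part-way and look again before committing.

```bash
python3 -m jog '[{"tx":1.5,"ty":0,"tz":0,"ax":0,"ay":0,"az":0,"hand":110},{"tx":1.5,"ty":0,"tz":0,"ax":0,"ay":0,"az":0,"hand":110},{"tx":1.5,"ty":0,"tz":0,"ax":0,"ay":0,"az":0,"hand":110},{"tx":1.5,"ty":0,"tz":0,"ax":0,"ay":0,"az":0,"hand":110}]' 30
python3 - <<'E'
from h import *
st=ctrl.get_state();d=ctrl.get_image("wrist");s=ctrl.get_image("side")
cv2.imwrite("pics/w3.png",cv2.resize(d["img"][200:340,190:440,::-1],None,fx=3.2,fy=3.2,interpolation=cv2.INTER_CUBIC))
cv2.imwrite("pics/s3.png",cv2.resize(s["img"][110:230,210:330,::-1],None,fx=5,fy=5,interpolation=cv2.INTER_CUBIC))
x=Ro.from_euler('xyz',st["tool_rot"],degrees=True).as_matrix();p=st["ee_pos"];w=.085*st["grip_width"]/2
for b in(0,10,20,30,40):
  for zz in(-11,11):
    q=[p+x@[sx*w,-b/1e3,zz/1e3] for sx in(-1,1)]
    print(b,zz,((proj(d,q,st)-[190,200])*3.2).round().tolist(),((proj(s,q)-[210,110])*5).round().tolist())
E
```

```text
clock: 3.55
ee_pos: [0.4803, 0.1253, 0.0961]
tool_rot: [-90.0, 0.0, 10.0]
force: [-0.3, -0.2, -0.0]
grip_width: 0.572
0 -11 [[277.0, 166.0], [531.0, 166.0]] [[229.0, 381.0], [328.0, 357.0]]
0 11 [[272.0, 60.0], [535.0, 60.0]] [[211.0, 360.0], [309.0, 337.0]]
10 -11 [[270.0, 193.0], [537.0, 193.0]] [[228.0, 362.0], [328.0, 338.0]]
10 11 [[265.0, 82.0], [542.0, 82.0]] [[209.0, 341.0], [308.0, 318.0]]
20 -11 [[263.0, 222.0], [544.0, 222.0]] [[226.0, 342.0], [327.0, 318.0]]
20 11 [[257.0, 106.0], [550.0, 106.0]] [[208.0, 321.0], [307.0, 298.0]]
30 -11 [[255.0, 255.0], [552.0, 255.0]] [[225.0, 322.0], [326.0, 298.0]]
30 11 [[249.0, 133.0], [559.0, 133.0]] [[206.0, 301.0], [306.0, 279.0]]
40 -11 [[246.0, 292.0], [561.0, 291.0]] [[223.0, 302.0], [325.0, 279.0]]
40 11 [[239.0, 164.0], [569.0, 164.0]] [[204.0, 281.0], [305.0, 259.0]]
```

View pics/w3.png

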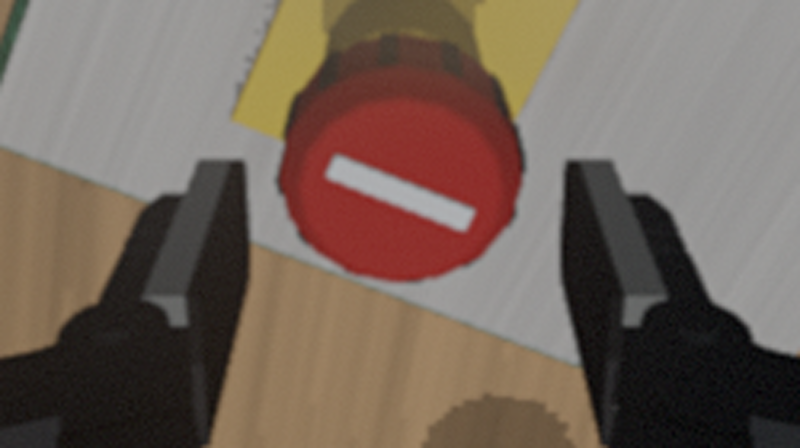

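View pics/s3.png

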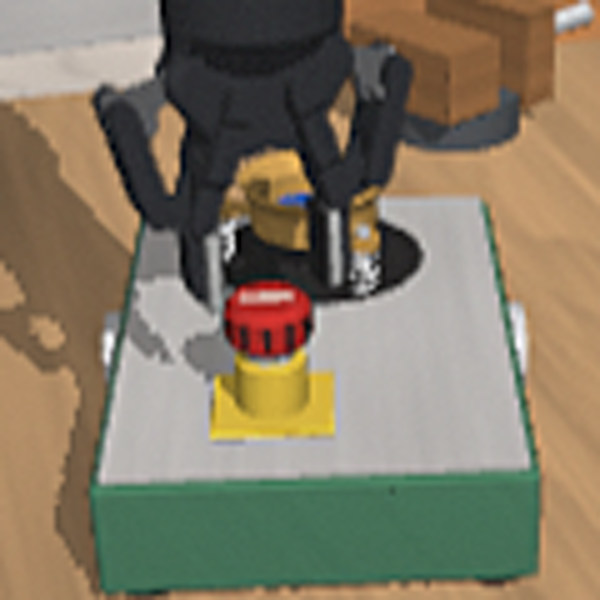

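Both views put the pad tips about 35 mm above where I assumed the TCP end is. To settle it, I'll raise 8 mm and close. If the pads stop at an opening of 0.47 they are on the head; if they close further, they're above it.

```bash
python3 -m jog '[{"tx":0,"ty":-8,"tz":0,"ax":0,"ay":0,"az":0,"hand":110},{"tx":0,"ty":-8,"tz":0,"ax":0,"ay":0,"az":0,"hand":150},{"tx":0,"ty":-8,"tz":0,"ax":0,"ay":0,"az":0,"hand":150},{"tx":0,"ty":-8,"tz":0,"ax":0,"ay":0,"az":0,"hand":150},{"tx":0,"ty":-8,"tz":0,"ax":0,"ay":0,"az":0,"hand":150}]' 20
python3 - <<'E'
from h import *
st=ctrl.get_state();d=ctrl.get_image("wrist");s=ctrl.get_image("side")
cv2.imwrite("pics/w4.png",cv2.resize(d["img"][200:340,190:440,::-1],None,fx=3.2,fy=3.2,interpolation=cv2.INTER_CUBIC))
cv2.imwrite("pics/s4.png",cv2.resize(s["img"][110:230,210:330,::-1],None,fx=5,fy=5,interpolation=cv2.INTER_CUBIC))
x=Ro.from_euler('xyz',st["tool_rot"],degrees=True).as_matrix();p=st["ee_pos"];w=.085*st["grip_width"]/2
for b in(0,10,20,30,40):
  for zz in(-11,11):
    q=[p+x@[sx*w,-b/1e3,zz/1e3] for sx in(-1,1)]
    print(b,zz,((proj(d,q,st)-[190,200])*3.2).round().tolist(),((proj(s,q)-[210,110])*5).round().tolist())
E
```

```text
clock: 4.15
ee_pos: [0.4802, 0.1252, 0.104]
tool_rot: [-90.0, 0.0, 10.0]
force: [-0.3, -0.3, 0.2]
grip_width: 0.413
0 -11 [[312.0, 166.0], [495.0, 166.0]] [[242.0, 362.0], [314.0, 345.0]]
0 11 [[308.0, 60.0], [499.0, 60.0]] [[223.0, 341.0], [294.0, 325.0]]
10 -11 [[307.0, 193.0], [500.0, 193.0]] [[241.0, 343.0], [313.0, 325.0]]
10 11 [[303.0, 82.0], [504.0, 82.0]] [[222.0, 322.0], [293.0, 306.0]]
20 -11 [[302.0, 222.0], [505.0, 222.0]] [[239.0, 323.0], [312.0, 306.0]]
20 11 [[298.0, 106.0], [509.0, 106.0]] [[220.0, 302.0], [292.0, 286.0]]
30 -11 [[296.0, 255.0], [511.0, 255.0]] [[238.0, 302.0], [311.0, 286.0]]
30 11 [[292.0, 133.0], [516.0, 133.0]] [[219.0, 282.0], [291.0, 266.0]]
40 -11 [[290.0, 291.0], [518.0, 291.0]] [[236.0, 282.0], [311.0, 266.0]]
40 11 [[285.0, 164.0], [523.0, 164.0]] [[217.0, 262.0], [290.0, 246.0]]
```

View pics/w4.png

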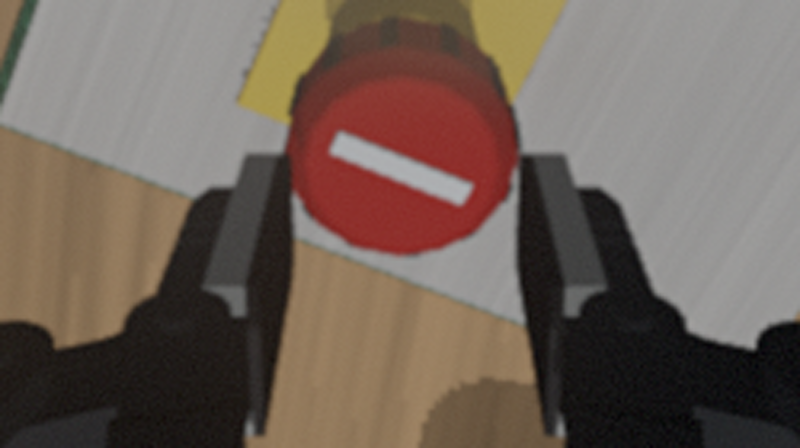

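View pics/s4.png

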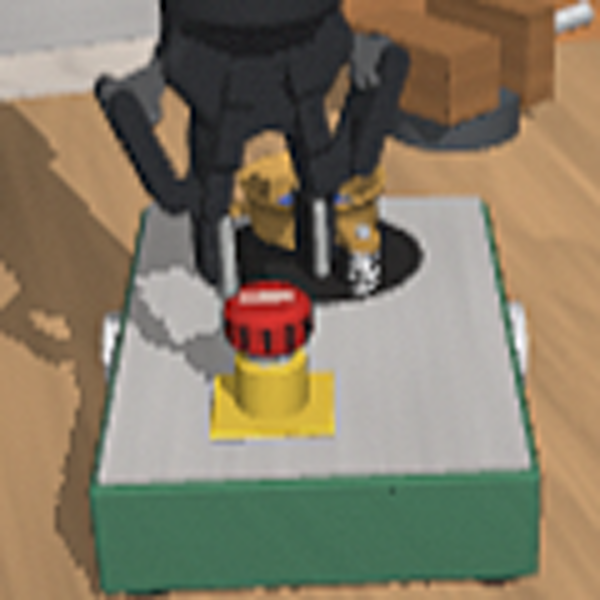

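The opening reached 0.413 (35 mm) with no contact, so the pads are above the head. The real pad tips sit about 36 mm behind the reported TCP, contrary to the description. I'll reopen, go lower and pinch, watching the force.

```bash
python3 -m jog '[{"tx":0,"ty":0,"tz":0,"ax":0,"ay":0,"az":0,"hand":70},{"tx":0,"ty":0,"tz":0,"ax":0,"ay":0,"az":0,"hand":70},{"tx":0,"ty":0,"tz":0,"ax":0,"ay":0,"az":0,"hand":70},{"tx":0,"ty":8,"tz":0,"ax":0,"ay":0,"az":0,"hand":70},{"tx":0,"ty":16,"tz":0,"ax":0,"ay":0,"az":0,"hand":70},{"tx":0,"ty":23,"tz":0,"ax":0,"ay":0,"az":0,"hand":70},{"tx":0,"ty":28,"tz":0,"ax":0,"ay":0,"az":0,"hand":70},{"tx":0,"ty":28,"tz":0,"ax":0,"ay":0,"az":0,"hand":70}]' 30
python3 - <<'E'
from h import *
d=ctrl.get_image("wrist");s=ctrl.get_image("side")
a=cv2.resize(d["img"][200:340,190:440,::-1],(750,420),interpolation=cv2.INTER_CUBIC)
cv2.imwrite("pics/w5.png",a)
cv2.imwrite("pics/s5.png",cv2.resize(s["img"][110:230,210:330,::-1],None,fx=5,fy=5,interpolation=cv2.INTER_CUBIC))
E
```

```text
clock: 5.05
ee_pos: [0.4794, 0.125, 0.075]
tool_rot: [-90.0, 0.1, 10.0]
force: [-0.4, 0.0, 0.5]
grip_width: 0.726
```

View pics/w5.png

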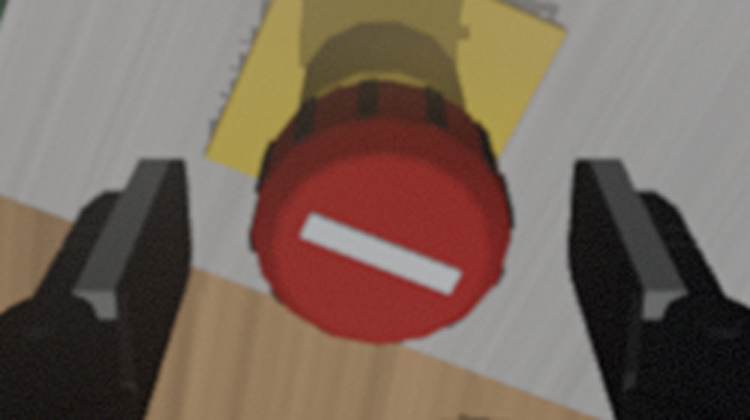

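View pics/s5.png

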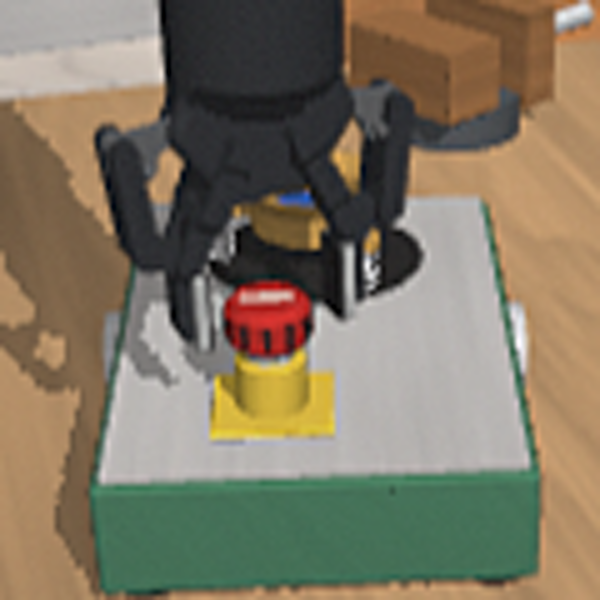

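The head is centred between the pads: head at x≈381 and pad midpoint at 380, with force near 0. Closing now.

```bash
python3 -m jog '[{"tx":0,"ty":0,"tz":0,"ax":0,"ay":0,"az":0,"hand":180},{"tx":0,"ty":0,"tz":0,"ax":0,"ay":0,"az":0,"hand":180},{"tx":0,"ty":0,"tz":0,"ax":0,"ay":0,"az":0,"hand":180},{"tx":0,"ty":0,"tz":0,"ax":0,"ay":0,"az":0,"hand":180},{"tx":0,"ty":0,"tz":0,"ax":0,"ay":0,"az":0,"hand":180},{"tx":0,"ty":0,"tz":0,"ax":0,"ay":0,"az":0,"hand":180}]' 40
python3 -m jog '[{"tx":0,"ty":2,"tz":0,"ax":0,"ay":0,"az":0,"hand":180},{"tx":0,"ty":4,"tz":0,"ax":0,"ay":0,"az":0,"hand":180},{"tx":0,"ty":6,"tz":0,"ax":0,"ay":0,"az":0,"hand":180},{"tx":0,"ty":7.5,"tz":0,"ax":0,"ay":0,"az":0,"hand":180},{"tx":0,"ty":7.5,"tz":0,"ax":0,"ay":0,"az":0,"hand":180},{"tx":0,"ty":7.5,"tz":0,"ax":0,"ay":0,"az":0,"hand":180}]'
python3 - <<'E'
from h import *
d=ctrl.get_image("wrist");s=ctrl.get_image("side")
a=cv2.resize(d["img"][200:340,190:440,::-1],(750,420),interpolation=cv2.INTER_CUBIC)
cv2.imwrite("pics/w6.png",a)
cv2.imwrite("pics/s6.png",cv2.resize(s["img"][110:230,210:330,::-1],None,fx=5,fy=5,interpolation=cv2.INTER_CUBIC))
E
```

```text
clock: 5.75
ee_pos: [0.4801, 0.1252, 0.0762]
tool_rot: [-90.0, 0.0, 10.0]
force: [-2.1, 0.0, 1.9]
grip_width: 0.445
clock: 6.35
ee_pos: [0.4803, 0.1253, 0.0708]
tool_rot: [-90.0, -0.1, 10.0]
force: [-7.4, -1.5, 21.1]
grip_width: 0.448
```

View pics/w6.png

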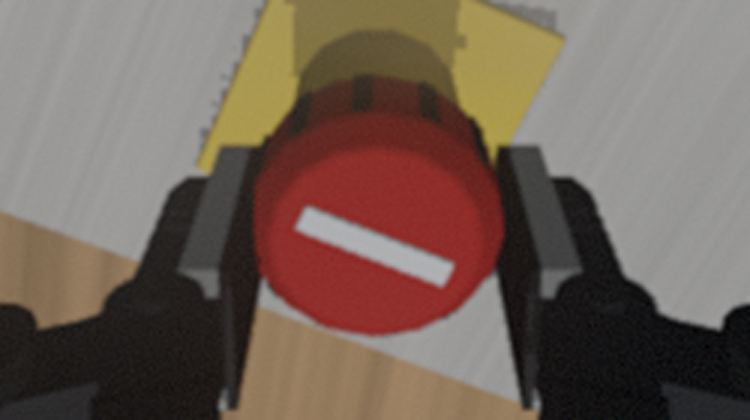

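View pics/s6.png

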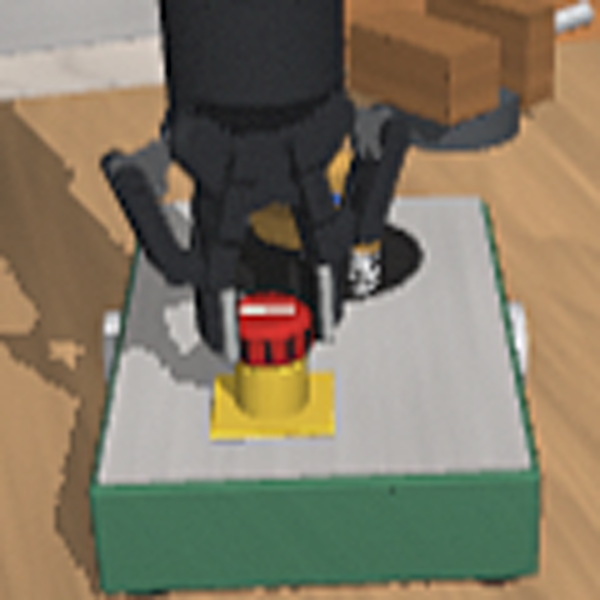

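The head is down: its top moved about 6 mm in the side view, and 21 N upward says it's on the hard stop. Now I'll twist it clockwise while following its rise.

```bash
python3 -m jog '[{"tx":0,"ty":-2,"tz":0,"ax":0,"ay":0.06,"az":0,"hand":180},{"tx":0,"ty":-3,"tz":0,"ax":0,"ay":0.18,"az":0,"hand":180},{"tx":0,"ty":-4,"tz":0,"ax":0,"ay":0.3,"az":0,"hand":180},{"tx":0,"ty":-5,"tz":0,"ax":0,"ay":0.42,"az":0,"hand":180},{"tx":0,"ty":-6,"tz":0,"ax":0,"ay":0.55,"az":0,"hand":180},{"tx":0,"ty":-7,"tz":0,"ax":0,"ay":0.68,"az":0,"hand":180},{"tx":0,"ty":-8,"tz":0,"ax":0,"ay":0.8,"az":0,"hand":180},{"tx":0,"ty":-8,"tz":0,"ax":0,"ay":0.83,"az":0,"hand":180}]'
python3 -m jog '[{"tx":0,"ty":0,"tz":0,"ax":0,"ay":0.02,"az":0,"hand":180},{"tx":0,"ty":0,"tz":0,"ax":0,"ay":0.02,"az":0,"hand":180},{"tx":0,"ty":0,"tz":0,"ax":0,"ay":0.02,"az":0,"hand":180}]'
python3 - <<'E'
from h import *
print(ctrl.get_state()["wrist_torque"])
d=ctrl.get_image("wrist");s=ctrl.get_image("side")
a=cv2.resize(d["img"][200:340,190:440,::-1],(750,420),interpolation=cv2.INTER_CUBIC)
cv2.imwrite("pics/w7.png",a)
cv2.imwrite("pics/s7.png",cv2.resize(s["img"][110:230,210:330,::-1],None,fx=5,fy=5,interpolation=cv2.INTER_CUBIC))
E
```

```text
clock: 7.25
ee_pos: [0.4789, 0.1255, 0.0762]
tool_rot: [-90.1, 0.1, -37.6]
force: [-4.9, 1.2, 6.0]
grip_width: 0.447
clock: 7.55
ee_pos: [0.4788, 0.1254, 0.0763]
tool_rot: [-90.1, 0.1, -38.5]
force: [-5.4, -0.4, 4.5]
grip_width: 0.448
[0.01587376 1.09273373 0.86149634]
```

View pics/w7.png

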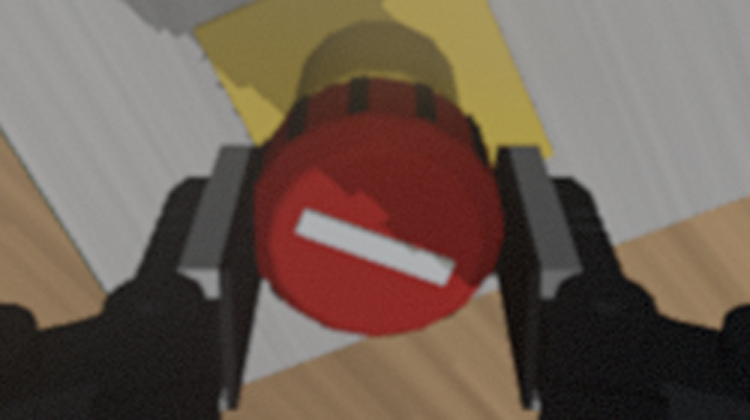

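View pics/s7.png

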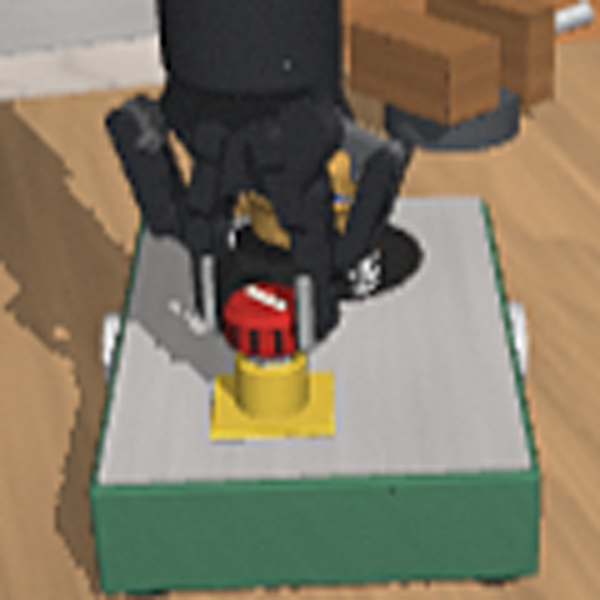

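The bar stayed fixed relative to the pads through a 48.5° turn, and the head is back at its original height. I'll lift slightly, release, go up and check it.

```bash
python3 -m jog '[{"tx":0,"ty":-1.5,"tz":0,"ax":0,"ay":0,"az":0,"hand":180},{"tx":0,"ty":-1.5,"tz":0,"ax":0,"ay":0,"az":0,"hand":60},{"tx":0,"ty":-1.5,"tz":0,"ax":0,"ay":0,"az":0,"hand":60},{"tx":0,"ty":-1.5,"tz":0,"ax":0,"ay":0,"az":0,"hand":60},{"tx":0,"ty":-20,"tz":0,"ax":0,"ay":0,"az":0,"hand":30},{"tx":0,"ty":-50,"tz":0,"ax":0,"ay":0,"az":0,"hand":0},{"tx":0,"ty":-90,"tz":0,"ax":0,"ay":0,"az":0,"hand":0},{"tx":0,"ty":-120,"tz":0,"ax":0,"ay":0,"az":0,"hand":0}]'
python3 - <<'E'
from h import *
st=ctrl.get_state();d=ctrl.get_image("wrist");s=ctrl.get_image("side")
cv2.imwrite("pics/w8.png",d["img"][:,:,::-1])
cv2.imwrite("pics/s8.png",cv2.resize(s["img"][110:230,210:330,::-1],None,fx=5,fy=5,interpolation=cv2.INTER_CUBIC))
print(st["ee_pos"],proj(d,[[.537,.275,.116],[.537,.275,.095],[.479,.125,.127],[.479,.125,.121]],st))
E
```

```text
clock: 8.45
ee_pos: [0.4816, 0.1253, 0.199]
tool_rot: [-89.9, -0.1, -38.8]
force: [1.0, -1.2, 0.6]
grip_width: 1.0
[0.481629   0.12527034 0.19896898] [[242.76721404 -15.41699875]
 [248.77177805  -6.68711763]
 [313.75201362 199.55481758]
 [313.78501299 197.2183794 ]]
```

View pics/w8.png

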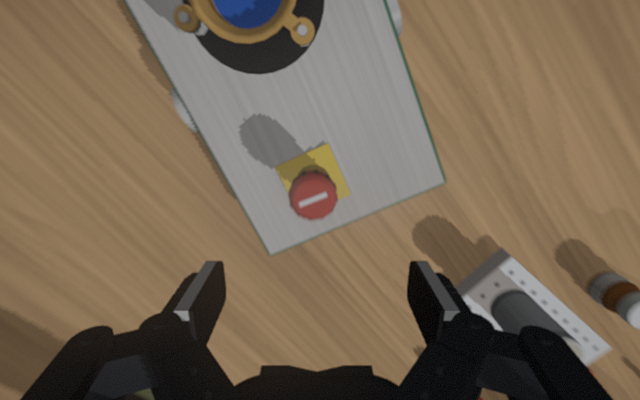

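View pics/s8.png

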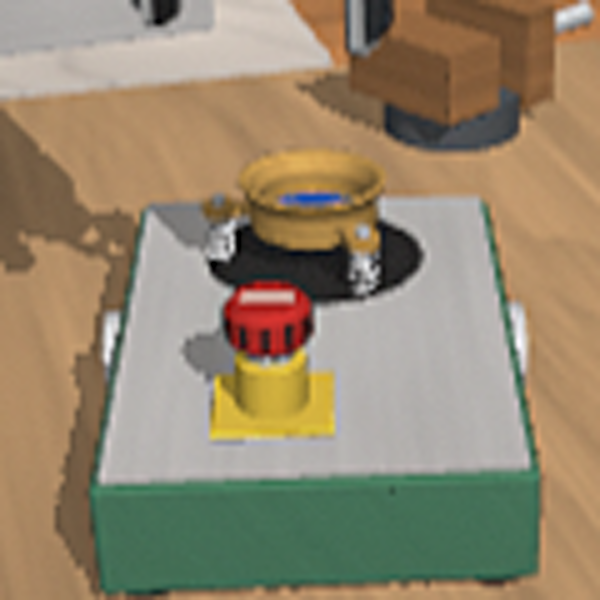

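The stop is up, matching its original view. Now to above the flask.

```bash
python3 -m jog '[{"tx":31,"ty":0,"tz":-22,"ax":0,"ay":0,"az":0,"hand":0},{"tx":62,"ty":0,"tz":-45,"ax":0,"ay":0,"az":0,"hand":0},{"tx":93,"ty":0,"tz":-67,"ax":0,"ay":0,"az":0,"hand":0},{"tx":124,"ty":0,"tz":-90,"ax":0,"ay":0,"az":0,"hand":0},{"tx":155,"ty":0,"tz":-112,"ax":0,"ay":0,"az":0,"hand":0},{"tx":186,"ty":0,"tz":-135,"ax":0,"ay":0,"az":0,"hand":0},{"tx":217,"ty":0,"tz":-157,"ax":0,"ay":0,"az":0,"hand":0},{"tx":248,"ty":0,"tz":-180,"ax":0,"ay":0,"az":0,"hand":0}]'
python3 -m jog '[{"tx":0,"ty":0,"tz":0,"ax":0,"ay":0,"az":0,"hand":0},{"tx":0,"ty":0,"tz":0,"ax":0,"ay":0,"az":0,"hand":0},{"tx":0,"ty":0,"tz":0,"ax":0,"ay":0,"az":0,"hand":0}]'
python3 - <<'E'
from h import *
st=ctrl.get_state();d=ctrl.get_image("wrist")
cv2.imwrite("pics/w9.png",d["img"][:,:,::-1])
cv2.imwrite("pics/w9c.png",cv2.resize(d["img"][120:300,220:420,::-1],None,fx=3.3,fy=3.3,interpolation=cv2.INTER_CUBIC))
print(st["ee_pos"],proj(d,[[.562,-.170,.110]],st))
E
```

```text
clock: 9.35
ee_pos: [0.5615, -0.1722, 0.1958]
tool_rot: [-90.0, -0.0, -38.8]
force: [-0.6, 0.2, 0.4]
grip_width: 0.998
clock: 9.65
ee_pos: [0.5607, -0.1697, 0.196]
tool_rot: [-90.0, 0.1, -38.7]
force: [-0.5, -0.1, 0.3]
grip_width: 1.0
[ 0.56072336 -0.16971009  0.19603972] [[317.72147091 191.29590556]]
```

View pics/w9.png

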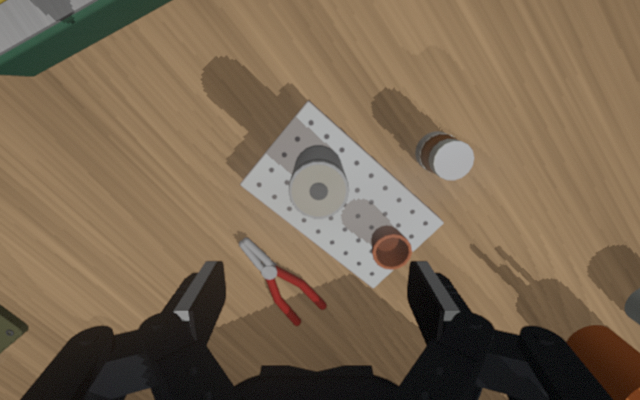

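View pics/w9c.png

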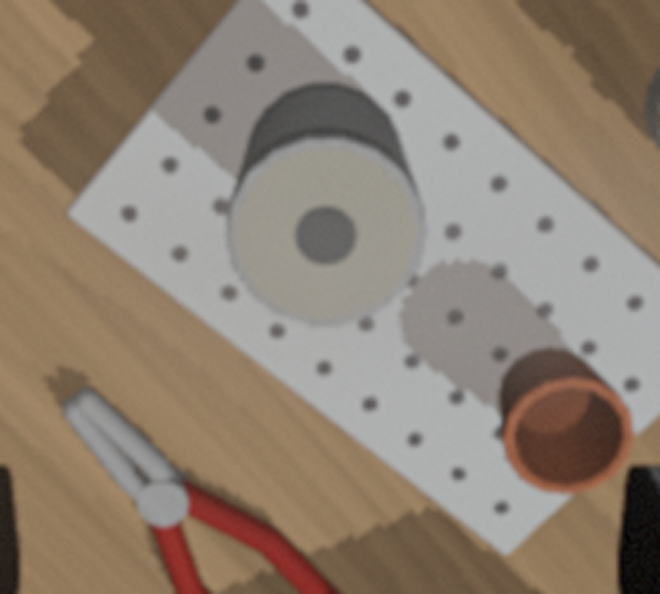

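The flask's mouth centre is at (318.8,190.9), against a prediction of (317.7,191.3). I'll shift 2 mm in tx and descend, keeping the real pad tips about 40 mm above the flask's bottom.

```bash
python3 -m jog '[{"tx":2,"ty":25,"tz":0.5,"ax":0,"ay":0,"az":0,"hand":0},{"tx":2,"ty":55,"tz":0.5,"ax":0,"ay":0,"az":0,"hand":0},{"tx":2,"ty":85,"tz":0.5,"ax":0,"ay":0,"az":0,"hand":0},{"tx":2,"ty":110,"tz":0.5,"ax":0,"ay":0,"az":0,"hand":0},{"tx":2,"ty":130,"tz":0.5,"ax":0,"ay":0,"az":0,"hand":0},{"tx":2,"ty":145,"tz":0.5,"ax":0,"ay":0,"az":0,"hand":0},{"tx":2,"ty":150,"tz":0.5,"ax":0,"ay":0,"az":0,"hand":0},{"tx":2,"ty":150,"tz":0.5,"ax":0,"ay":0,"az":0,"hand":0}]'
python3 - <<'E'
from h import *
st=ctrl.get_state();d=ctrl.get_image("wrist");s=ctrl.get_image("side")
cv2.imwrite("pics/w10.png",d["img"][:,:,::-1])
cv2.imwrite("pics/s10.png",cv2.resize(s["img"][180:360,260:440,::-1],None,fx=3.3,fy=3.3,interpolation=cv2.INTER_CUBIC))
print(st["ee_pos"],proj(d,[[.5627,-.1706,.110]],st))
E
```

```text
clock: 10.5
ee_pos: [0.5624, -0.1701, 0.0462]
tool_rot: [-90.0, 0.1, -38.7]
force: [-0.3, -0.4, 0.2]
grip_width: 1.0
[ 0.56242706 -0.17007823  0.04621962] [[317.56989787 303.30265812]]
```

View pics/w10.png

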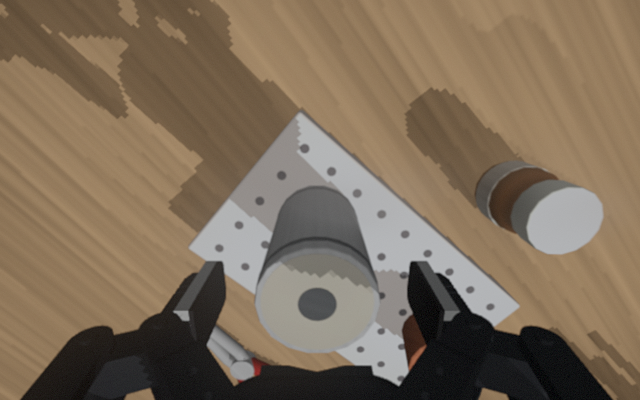

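View pics/s10.png

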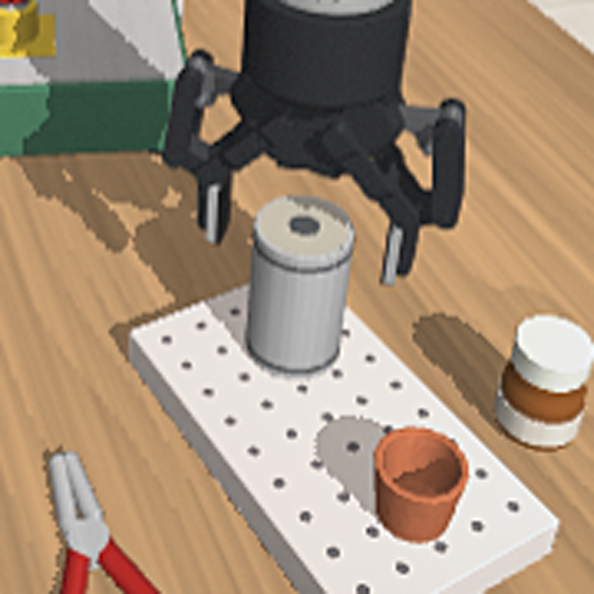

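Both views show the flask's mouth centred between the open pads at (317,303), with the tips about 18 mm below the mouth. I'll go down the last 18 mm and grip.

```bash
python3 -m jog '[{"tx":0,"ty":8,"tz":0,"ax":0,"ay":0,"az":0,"hand":0},{"tx":0,"ty":15,"tz":0,"ax":0,"ay":0,"az":0,"hand":0},{"tx":0,"ty":18,"tz":0,"ax":0,"ay":0,"az":0,"hand":0},{"tx":0,"ty":18,"tz":0,"ax":0,"ay":0,"az":0,"hand":160},{"tx":0,"ty":18,"tz":0,"ax":0,"ay":0,"az":0,"hand":160},{"tx":0,"ty":18,"tz":0,"ax":0,"ay":0,"az":0,"hand":160},{"tx":0,"ty":18,"tz":0,"ax":0,"ay":0,"az":0,"hand":160},{"tx":0,"ty":18,"tz":0,"ax":0,"ay":0,"az":0,"hand":160}]' 60
python3 -m jog '[{"tx":0,"ty":0,"tz":0,"ax":0,"ay":0,"az":0,"hand":160},{"tx":0,"ty":0,"tz":0,"ax":0,"ay":0,"az":0,"hand":160},{"tx":0,"ty":0,"tz":0,"ax":0,"ay":0,"az":0,"hand":160}]'
python3 - <<'E'
from h import *
st=ctrl.get_state();d=ctrl.get_image("wrist");s=ctrl.get_image("side")
cv2.imwrite("pics/w11.png",d["img"][:,:,::-1])
cv2.imwrite("pics/s11.png",cv2.resize(s["img"][180:360,260:440,::-1],None,fx=3.3,fy=3.3,interpolation=cv2.INTER_CUBIC))
E
```

```text
clock: 11.4
ee_pos: [0.5631, -0.1711, 0.0289]
tool_rot: [-90.0, -0.0, -38.7]
force: [-1.0, 2.0, 2.3]
grip_width: 0.582
clock: 11.7
ee_pos: [0.5631, -0.1712, 0.029]
tool_rot: [-90.0, -0.0, -38.7]
force: [-2.1, 1.2, 4.8]
grip_width: 0.584
```

View pics/w11.png

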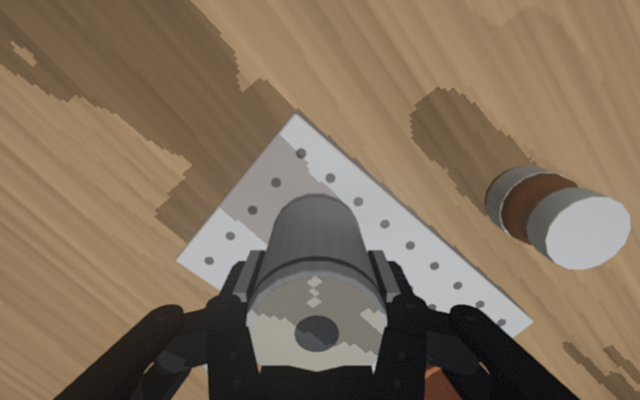

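View pics/s11.png

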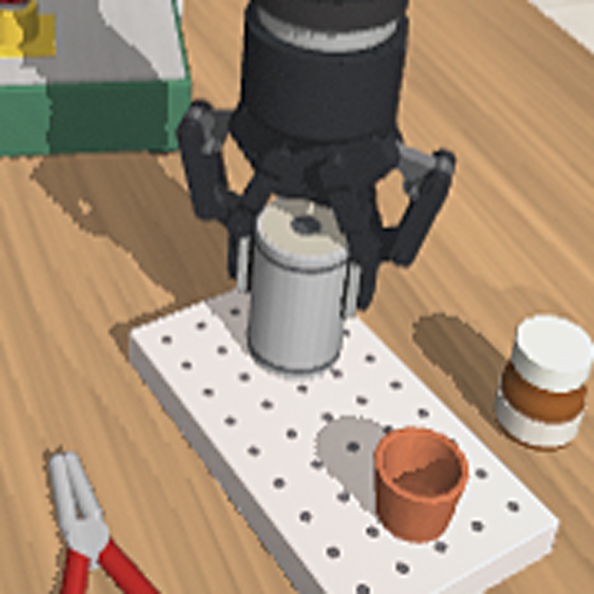

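The flask is gripped at an opening of 0.58 (about 50 mm). While lifting, I'll refine the cradle's axis from the post tops in the saved pictures.

```bash
python3 - <<'E'
import cv2
a=cv2.imread("pics/w8.png");cv2.imwrite("pics/w8c.png",cv2.resize(a[0:100,110:340],None,fx=3.4,fy=3.4,interpolation=cv2.INTER_CUBIC))
a=cv2.imread("pics/top0.png");cv2.imwrite("pics/c5.png",cv2.resize(a[175:240,145:225],None,fx=9,fy=9,interpolation=cv2.INTER_CUBIC))
E
python3 -m jog '[{"tx":0,"ty":-5,"tz":0,"ax":0,"ay":0,"az":0,"hand":160},{"tx":0,"ty":-15,"tz":0,"ax":0,"ay":0,"az":0,"hand":160},{"tx":0,"ty":-35,"tz":0,"ax":0,"ay":0,"az":0,"hand":160},{"tx":0,"ty":-60,"tz":0,"ax":0,"ay":0,"az":0,"hand":160},{"tx":0,"ty":-90,"tz":0,"ax":0,"ay":0,"az":0,"hand":160},{"tx":0,"ty":-120,"tz":0,"ax":0,"ay":0,"az":0,"hand":160},{"tx":0,"ty":-135,"tz":0,"ax":0,"ay":0,"az":0,"hand":160},{"tx":0,"ty":-140,"tz":0,"ax":0,"ay":0,"az":0,"hand":160}]'
```

```text
clock: 12.6
ee_pos: [0.5643, -0.1717, 0.1708]
tool_rot: [-89.9, -0.2, -38.7]
force: [1.1, 0.2, -4.5]
grip_width: 0.584
```

View pics/w8c.png

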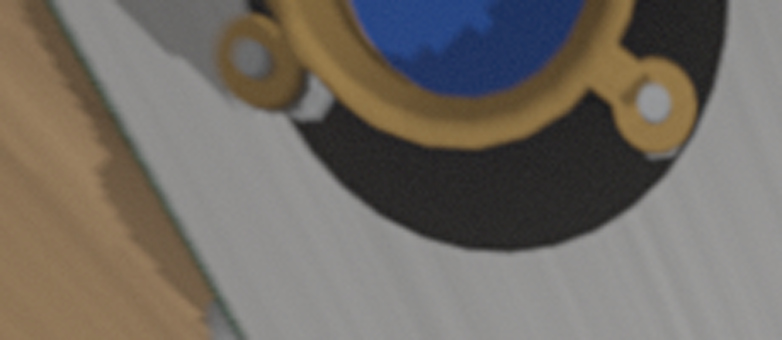

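View pics/c5.png

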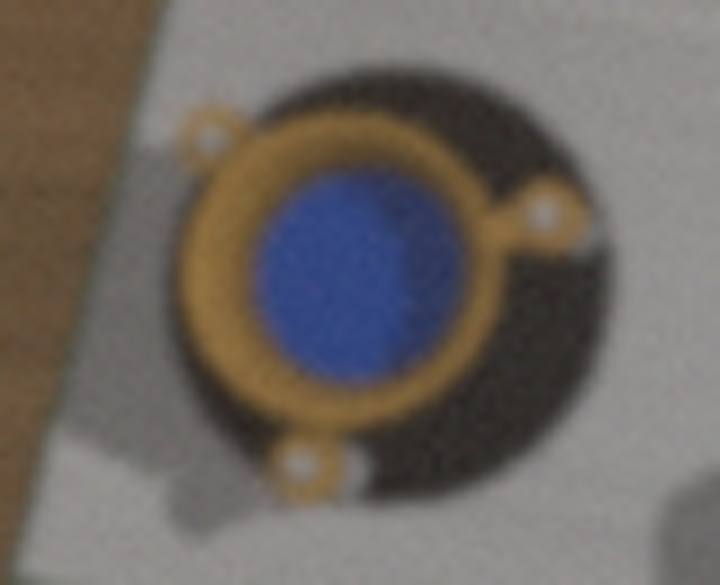

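```bash
python3 - <<'E'
from h import *
np.set_printoptions(precision=4,suppress=True)
t=ctrl.get_image("top");w=ctrl.get_image("wrist")
P=ray(t,np.array([(211,137),(546,212),(301,465)])/9+[145,175],.106);print(P,P.mean(0),np.linalg.norm(P-P.mean(0),axis=1))
c=P.mean(0)
st={"ee_pos":np.array([.481629,.12527,.19897]),"tool_rot":[-89.9,-.1,-38.8]}
print(ray(w,np.array([(250,58),(652,103)])/3.4+[110,0],.106,st))
print("mouth",ray(t,[(342/9+145,270/9+175)],.116),"floor",ray(t,[(361/9+145,276/9+175)],.095))
st=ctrl.get_state();print(st["ee_pos"])
cv2.imwrite("pics/w12.png",w["img"][:,:,::-1])
s=ctrl.get_image("side");cv2.imwrite("pics/s12.png",s["img"][:,:,::-1])
E
```

```text
[[0.5722 0.3118 0.106 ]
 [0.5511 0.2278 0.106 ]
 [0.4888 0.2887 0.106 ]] [0.5374 0.2761 0.106 ] [0.0499 0.0502 0.0502]
[[0.489  0.2904 0.106 ]
 [0.5516 0.2293 0.106 ]]
mouth [[0.5367 0.2759 0.116 ]] floor [[0.5371 0.2772 0.095 ]]
[ 0.5633 -0.1714  0.1689]
```

View pics/w12.png

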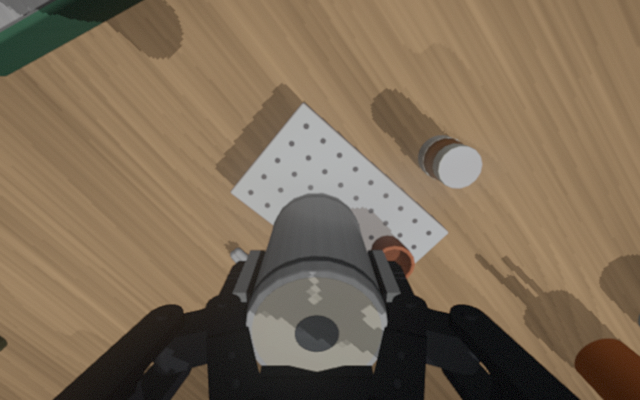

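View pics/s12.png

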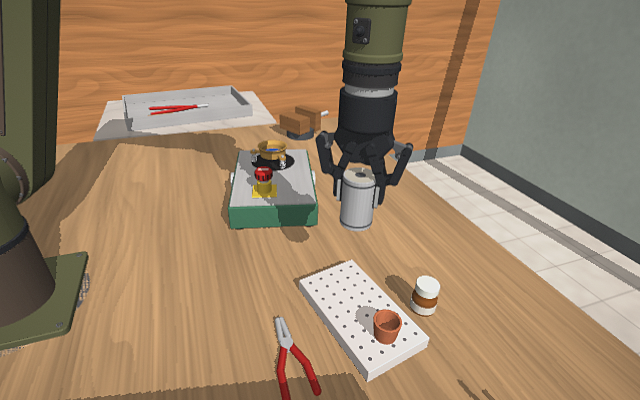

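The cradle axis averages to (0.5377, 0.277). The flask hangs upright and unchanged in the grip, so I'll move it over the cradle.

```bash
python3 -m jog '[{"tx":-10,"ty":0,"tz":11,"ax":0,"ay":0,"az":0,"hand":160},{"tx":-30,"ty":0,"tz":33,"ax":0,"ay":0,"az":0,"hand":160},{"tx":-53,"ty":0,"tz":59,"ax":0,"ay":0,"az":0,"hand":160},{"tx":-76,"ty":0,"tz":85,"ax":0,"ay":0,"az":0,"hand":160},{"tx":-99,"ty":0,"tz":110,"ax":0,"ay":0,"az":0,"hand":160},{"tx":-122,"ty":0,"tz":136,"ax":0,"ay":0,"az":0,"hand":160},{"tx":-145,"ty":0,"tz":161,"ax":0,"ay":0,"az":0,"hand":160},{"tx":-168,"ty":0,"tz":187,"ax":0,"ay":0,"az":0,"hand":160}]'
python3 -m jog '[{"tx":-23,"ty":0,"tz":26,"ax":0,"ay":0,"az":0,"hand":160},{"tx":-46,"ty":0,"tz":51,"ax":0,"ay":0,"az":0,"hand":160},{"tx":-69,"ty":0,"tz":77,"ax":0,"ay":0,"az":0,"hand":160},{"tx":-92,"ty":0,"tz":102,"ax":0,"ay":0,"az":0,"hand":160},{"tx":-112,"ty":0,"tz":125,"ax":0,"ay":0,"az":0,"hand":160},{"tx":-125,"ty":0,"tz":139,"ax":0,"ay":0,"az":0,"hand":160},{"tx":-132,"ty":0,"tz":147,"ax":0,"ay":0,"az":0,"hand":160},{"tx":-132,"ty":0,"tz":147,"ax":0,"ay":0,"az":0,"hand":160}]'
python3 -m jog '[{"tx":0,"ty":0,"tz":0,"ax":0,"ay":0,"az":0,"hand":160},{"tx":0,"ty":0,"tz":0,"ax":0,"ay":0,"az":0,"hand":160},{"tx":0,"ty":0,"tz":0,"ax":0,"ay":0,"az":0,"hand":160}]'
python3 - <<'E'
from h import *
st=ctrl.get_state();d=ctrl.get_image("wrist");s=ctrl.get_image("side")
cv2.imwrite("pics/w13.png",d["img"][:,:,::-1])
cv2.imwrite("pics/s13.png",cv2.resize(s["img"][30:230,190:370,::-1],None,fx=3,fy=3,interpolation=cv2.INTER_CUBIC))
print(st["ee_pos"],st["joint_pos"],proj(d,[[.4889,.2895,.106],[.5514,.2285,.106],[.5722,.3125,.106]],st))
E
```

```text
clock: 13.55
ee_pos: [0.5471, 0.0817, 0.1671]
tool_rot: [-90.1, 0.1, -38.7]
force: [0.8, 0.3, -5.7]
grip_width: 0.578
clock: 14.35
ee_pos: [0.5374, 0.2778, 0.1678]
tool_rot: [-90.1, 0.0, -38.6]
force: [0.2, -0.1, -4.8]
grip_width: 0.586
clock: 14.65
ee_pos: [0.5382, 0.2758, 0.1687]
tool_rot: [-90.0, -0.0, -38.8]
force: [-0.5, -0.3, -5.0]
grip_width: 0.582
[0.53818648 0.27577359 0.16873055] [ 2.71413104e+01  2.35323577e+01  2.28854728e-01  6.67073366e+01
 -1.74267862e-02  1.55972207e+02] [[258.0339504  224.57697995]
 [365.16744859 233.92415437]
 [320.93812974 136.99742743]]
```

View pics/w13.png

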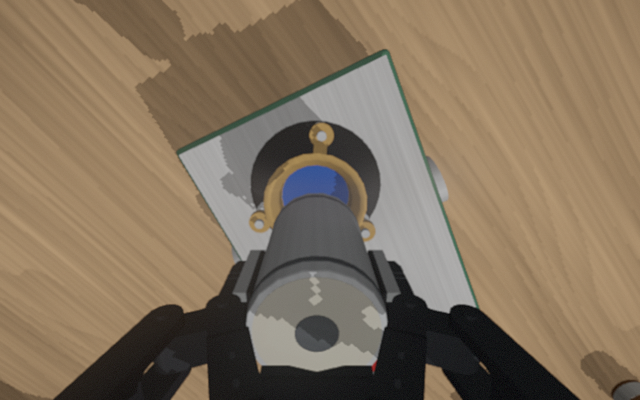

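View pics/s13.png

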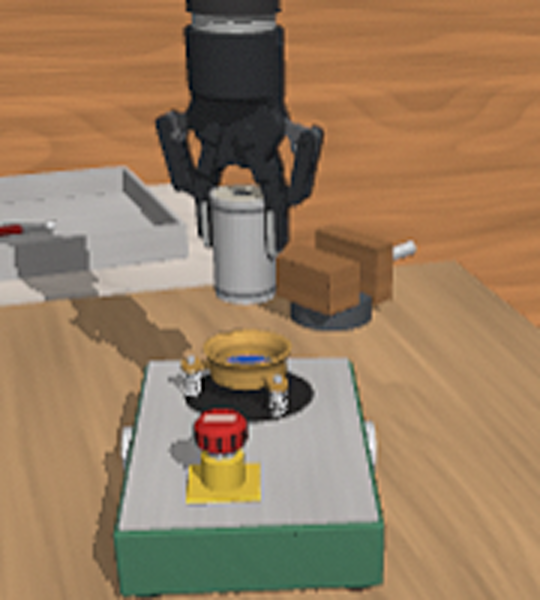

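```bash
python3 - <<'E'
import cv2
a=cv2.imread("pics/w13.png");cv2.imwrite("pics/w13c.png",cv2.resize(a[115:255,235:395],None,fx=5,fy=4,interpolation=cv2.INTER_CUBIC))
E
```

```text
(no output)
```

View pics/w13c.png

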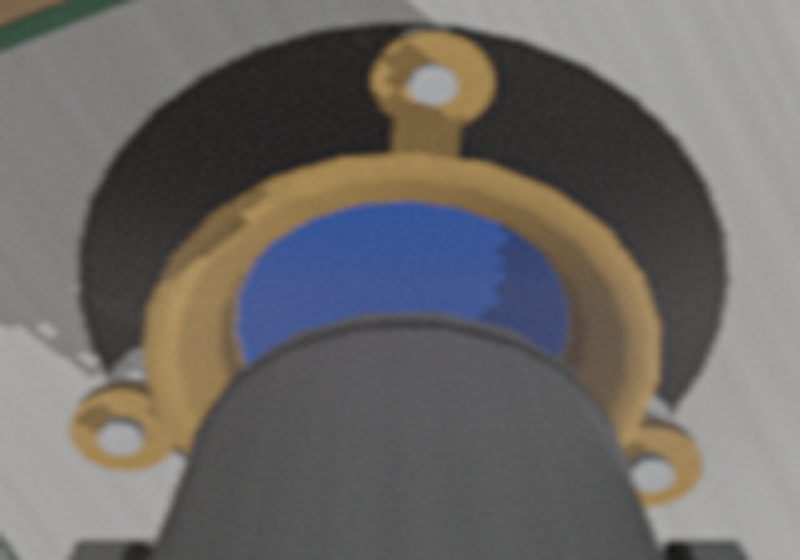

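The posts at (259,224), (366,234) and (322,136) agree with the prediction to about 1 px, so the alignment is under 1 mm. Descending.

```bash
python3 -m jog '[{"tx":0,"ty":15,"tz":0,"ax":0,"ay":0,"az":0,"hand":160},{"tx":0,"ty":32,"tz":0,"ax":0,"ay":0,"az":0,"hand":160},{"tx":0,"ty":42,"tz":0,"ax":0,"ay":0,"az":0,"hand":160},{"tx":0,"ty":48,"tz":0,"ax":0,"ay":0,"az":0,"hand":160},{"tx":0,"ty":53,"tz":0,"ax":0,"ay":0,"az":0,"hand":160},{"tx":0,"ty":58,"tz":0,"ax":0,"ay":0,"az":0,"hand":160},{"tx":0,"ty":62,"tz":0,"ax":0,"ay":0,"az":0,"hand":160},{"tx":0,"ty":62,"tz":0,"ax":0,"ay":0,"az":0,"hand":160}]'
python3 -m jog '[{"tx":0,"ty":2,"tz":0,"ax":0,"ay":0,"az":0,"hand":160},{"tx":0,"ty":4,"tz":0,"ax":0,"ay":0,"az":0,"hand":160},{"tx":0,"ty":6,"tz":0,"ax":0,"ay":0,"az":0,"hand":160},{"tx":0,"ty":8,"tz":0,"ax":0,"ay":0,"az":0,"hand":160},{"tx":0,"ty":8,"tz":0,"ax":0,"ay":0,"az":0,"hand":160},{"tx":0,"ty":8,"tz":0,"ax":0,"ay":0,"az":0,"hand":160}]'
python3 - <<'E'
from h import *
st=ctrl.get_state();d=ctrl.get_image("wrist");s=ctrl.get_image("side")
cv2.imwrite("pics/w14.png",d["img"][:,:,::-1])
cv2.imwrite("pics/s14.png",cv2.resize(s["img"][80:230,210:345,::-1],None,fx=4,fy=4,interpolation=cv2.INTER_CUBIC))
E
```

```text
clock: 15.55
ee_pos: [0.5378, 0.2769, 0.1062]
tool_rot: [-90.0, 0.0, -38.7]
force: [-0.9, -0.7, -4.8]
grip_width: 0.584
clock: 16.15
ee_pos: [0.5382, 0.2772, 0.099]
tool_rot: [-90.0, -0.0, -38.7]
force: [-0.2, -0.5, -1.9]
grip_width: 0.582
```

View pics/w14.png

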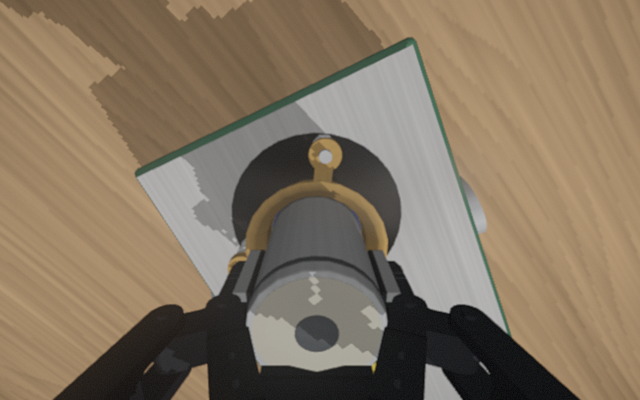

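View pics/s14.png

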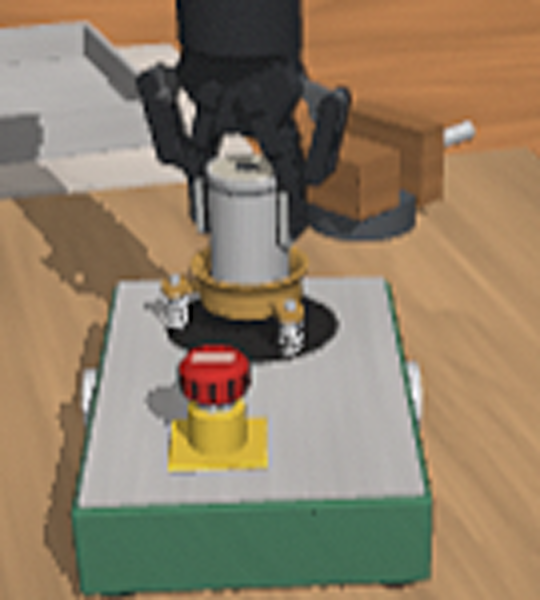

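The flask has just touched the cradle's floor. Pressing down in small steps.

```bash
python3 -m jog '[{"tx":0,"ty":2,"tz":0,"ax":0,"ay":0,"az":0,"hand":160},{"tx":0,"ty":4,"tz":0,"ax":0,"ay":0,"az":0,"hand":160},{"tx":0,"ty":6,"tz":0,"ax":0,"ay":0,"az":0,"hand":160},{"tx":0,"ty":8,"tz":0,"ax":0,"ay":0,"az":0,"hand":160},{"tx":0,"ty":8,"tz":0,"ax":0,"ay":0,"az":0,"hand":160}]' 80
python3 -m jog '[{"tx":0,"ty":2,"tz":0,"ax":0,"ay":0,"az":0,"hand":160},{"tx":0,"ty":4,"tz":0,"ax":0,"ay":0,"az":0,"hand":160},{"tx":0,"ty":6,"tz":0,"ax":0,"ay":0,"az":0,"hand":160},{"tx":0,"ty":6,"tz":0,"ax":0,"ay":0,"az":0,"hand":160},{"tx":0,"ty":6,"tz":0,"ax":0,"ay":0,"az":0,"hand":160}]'
python3 -m jog '[{"tx":0,"ty":1,"tz":0,"ax":0,"ay":0,"az":0,"hand":160},{"tx":0,"ty":2,"tz":0,"ax":0,"ay":0,"az":0,"hand":160},{"tx":0,"ty":2,"tz":0,"ax":0,"ay":0,"az":0,"hand":160},{"tx":0,"ty":2,"tz":0,"ax":0,"ay":0,"az":0,"hand":160}]'
```

```text
clock: 16.75
ee_pos: [0.5383, 0.2773, 0.0913]
tool_rot: [-89.9, -0.0, -38.7]
force: [-3.3, -0.7, 6.7]
grip_width: 0.578
clock: 17.25
ee_pos: [0.5383, 0.2773, 0.0862]
tool_rot: [-89.9, -0.0, -38.7]
force: [-4.1, -1.3, 11.1]
grip_width: 0.581
clock: 17.65
ee_pos: [0.5383, 0.2773, 0.0844]
tool_rot: [-89.9, -0.0, -38.7]
force: [-4.2, -1.2, 11.0]
grip_width: 0.581
```

```bash
python3 -m jog '[{"tx":0,"ty":1,"tz":0,"ax":0,"ay":0,"az":0,"hand":160},{"tx":0,"ty":2,"tz":0,"ax":0,"ay":0,"az":0,"hand":160},{"tx":0,"ty":2,"tz":0,"ax":0,"ay":0,"az":0,"hand":160},{"tx":0,"ty":2,"tz":0,"ax":0,"ay":0,"az":0,"hand":160},{"tx":0,"ty":2,"tz":0,"ax":0,"ay":0,"az":0,"hand":160}]'
python3 - <<'E'
from h import *
for n in("wrist","side"):
    d=ctrl.get_image(n)["img"][:,:,::-1]
    if n=="side":d=cv2.resize(d[80:230,210:345],None,fx=4,fy=4,interpolation=cv2.INTER_CUBIC)
    cv2.imwrite(f"pics/{n}15.png",d)
st=ctrl.get_state();print(st["ee_pos"],st["force"])
E
```

```text
clock: 18.15
ee_pos: [0.5384, 0.2774, 0.0839]
tool_rot: [-89.8, -0.1, -38.7]
force: [-5.7, -2.2, 18.6]
grip_width: 0.582
[0.53838587 0.27738151 0.08390134] [-7.91802916 -2.58488298 18.53409645]
```

View pics/wrist15.png

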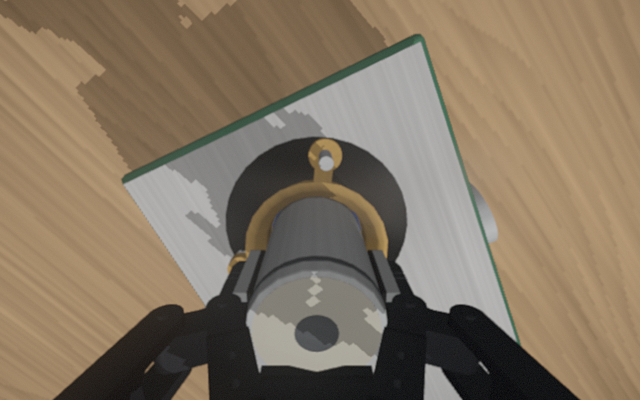

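View pics/side15.png

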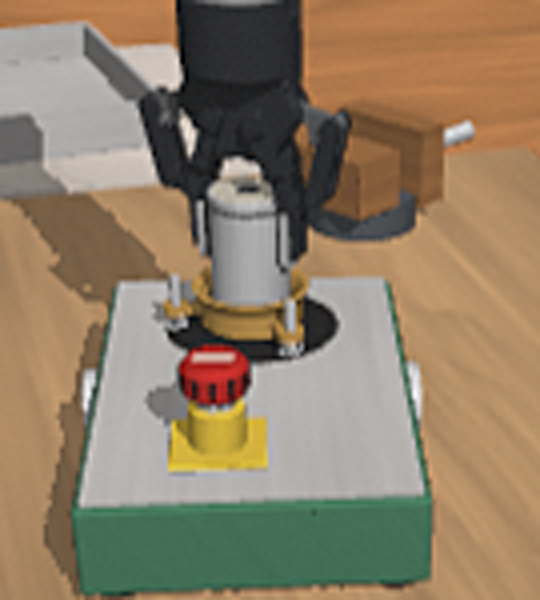

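The cradle is on its hard stop: a further 2 mm commanded moved it only 0.5 mm, and the force rose from 11 to 18.6 N. The flask hole is still at (317,333), so there's no slip, the posts now stand proud of the lugs, and the stop is up. Handing in.

```bash
python3 -c "
from rig import ctrl
print(ctrl.close_job()); s=ctrl.get_state(); print(s['clock'],s['ee_pos'],s['force'],s['grip_width'])"
```

```text
the job is handed in; nothing more can be done
None
the job is handed in; nothing more can be done
```

I pinched the mushroom stop, pushed it fully down, twisted it clockwise about 0.85 rad with the head following the pads, and let it go. I then set the flask upright in the cradle and handed the job in at about 18 s, still gripping it at 80 N and pressing it down. No verdict was reported.

**Stop:** When pushed, it met a hard stop at about 21 N. After release, the side view showed it back at its original height, and it was still up in the last picture.

**Flask and cradle:**
- **Travel:** it went down about 15 mm from first contact. The last 2 mm commanded moved it only 0.5 mm while the force rose from 11 to 18.5 N, so it is on the cradle's hard stop.
- **Flask:** it did not shift or tilt in the grip.
- **Bystanders:** I did not touch the crucible, jar or pliers; I made no separate check of them in the last pictures.

**Disagreement with the description:** the real fingertips sit about 36 mm behind the reported tool point (TCP), not at it. My first approach to the stop was therefore too high. A test closing above the head showed this, and I corrected the heights before gripping the stop or the flask.

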